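# Load the marking fixture and wind its keeper spring

## Task

Lay the square steel blank flat and fully home in the square nest of the marking fixture and let go of it. Then wind the brass key clockwise, with as many part turns as it takes, until the yellow keeper bar lies across the blank wholly within the green mark, and let go. Leave the other things on the bench where they are.

Things in the scene. Friction and masses are not known exactly. Their poses are not given: they have to be found in the camera images.
- fixture: Marking fixture, fixed to the bench. Own frame: origin on the bench, z up, front to -x, mm. At +y an aluminium nest plate, x -75..75, y -10..130, top at z 20. At -y a green spring housing, x -70..80, y -120..-10, top edge z 117 at the rear; its 110 x 110 mm upper face slopes 35 degrees, looks up and to -x, its middle at (0, -65, 85), and carries the winding key.
- nest (a point): Centre of the floor of the square nest, at (0, 62, 14) mm in the fixture's frame, same axes. The nest is 48 x 48 mm, sides along the fixture's x and y, 6 mm deep, mouth chamfered 1.5 mm. The blank has 1.5 mm play on each side and, fully home, stands 10 mm proud of the plate.
- blank: Square dark steel blank, 45 x 45 x 16 mm, 0.2 to 0.3 kg, lying flat on the bench left of the fixture. Origin at the centre of its underside, z up, x and y square to its sides.
- key_grip (a point): Brass winding key, four equal wings in a cross: 44 mm tip to tip, wings 9 mm thick, 26 mm tall along its axis. This point: on the axis at half wing height, 33 mm off the sloping face. z = the axis, out of that face, 35 degrees from vertical towards the fixture's -x; x and y run along the wings and turn with them. Clear all round: fingers opened to 65-70 mm can swing round it.
- key (a joint): Winding of the key, rad: 0 unwound (starts 0 to 0.4), grows as it turns clockwise looking down on the key (about its -z), stops at 7.5; too far for one grasp. Its spring resists by 0.08 N m at first, 0.13 near the end; friction holds it wherever it is let go (turning it back unwinds it). Each rad moves the keeper 8 mm; at 6.2 the yellow bar is centred on the green mark.
- keeper_bar (a point): Middle of the underside of the yellow keeper bar: 90 mm along the fixture's x, 10 along y, 6 thick, underside 33.5 mm above the bench. On a 34 mm wide steel tongue out of the housing, driven by the key to the fixture's +y, 3.5 mm above a blank that is fully home. It starts 17 to 21 mm short of the nest's edge.
- green_mark (a point): Middle of the green mark painted on the nest plate, at (0, 62, 20) mm in the fixture's frame, axes those of the fixture. The mark is a band 20 mm wide along y, seen as two patches, at x -72 to -28 and 28 to 72, either side of the nest; red patches follow it in +y.
- disc: Round brass blank, 48 mm across, 14 mm thick, loose near the square one: leave alone. Origin at the centre of its underside.
- scale: Dark wooden handle piece, 60 x 42 x 24 mm, loose: leave alone. Origin at the centre of its underside.
- wrench: Dark steel wrench lying on the bench beyond the blanks, about 200 mm long: leave alone.
- brush: Brush lying on the bench right of the fixture, about 200 mm long: leave alone.
- chuck: Drill chuck standing on the bench front right, 44 mm across, 58 mm tall: leave alone.
Not all that is in view belongs to the job. What is shaped like the blank but blue is not meant.

How it is judged:
On the way, in this order (a step that is already met when the one before it is completed fails the run):
1. the blank lies fully home in the nest, let go, before the key is wound (horizontal distance between blank and nest below 0.003 m and z of blank in the frame of nest below 0.0015 m and angle between blank's own z axis and vertical below 0.05 rad and contact force between the fingers and blank below 0.2 N and value of joint key below 1.5 rad), for 0.2 s.
2. the key is wound until the yellow bar lies within the green mark, the blank still home (horizontal distance between blank and nest below 0.003 m and z of blank in the frame of nest below 0.0015 m and angle between blank's own z axis and vertical below 0.05 rad and y of keeper_bar in the frame of green_mark between -0.0055 and 0.0055 m), for 0.2 s.
At the end, for the whole second after the job is handed in: The square blank lies in the nest, its underside within 1.5 mm of the nest's floor and its centre within 3 mm of the nest's, level to 0.05 rad and at rest; the middle of the yellow bar is within 5.5 mm of the middle of the green mark along the fixture's y; the key is still (all of step 2 and velocity of joint key between -0.05 and 0.05 rad/s and linear speed of blank below 0.01 m/s); the robot touches nothing.
It fails at once if one of the other loose things (the round brass blank, the wooden handle piece, the wrench, the brush, the drill chuck) is moved by more than 20 mm (distance of any of disc, scale, wrench, brush, chuck from where it was at the start of the episode above 0.02 m).
It also fails if it takes over 72 s, if anything falls off the work surface, if the arm or the gripper's body presses on something with over 40 N, if the wrist force passes 120 N, or if a joint passes its speed limit or range.

## Robot

A 6-joint arm with a two-finger parallel gripper is mounted at the origin on the work surface. World frame = base frame: x ahead of the robot, y to its left, z up, the work surface at z = 0. Lengths are in m, angles in rad, forces in N, time in s.
With the tool pointing down it reaches from about 0.25 to 0.775 m from the base axis. Payload 4 kg.
Tool frame: the origin (TCP) lies midway between the tips of the shut fingers; the grasp point (between the pads) lies 19 mm behind it (grip_point_offset is the distance from the TCP to the grasp point, in m); z points along the fingers, y is the line along which they close (so a half turn about z gives the same grasp; the last joint's range is limited). The gripper opens to 94 mm and grips with 3 to 60 N. Pads are 16 mm wide; open, the fingers measure 119 mm over their backs; the gripper's body (75 mm by 177 mm) begins 78 mm behind the grasp point.
Start: joints at [-1.449, 0.087, 1.371, -0, 1.684, -0.103], TCP at [0.123, -0.536, 0.206] pointing down, gripper open.
Joint ranges: [-3.1, 3.1], [-0.76, 2.03], [0.27, 2.55], [-1.08, 4.22], [0.17, 2.65], [-2.57, 2.57]. Speed limits (rad/s): [2.79, 2.79, 3.14, 3.14, 3.14, 3.14].

## Interface

Orientations are given as [roll, pitch, yaw] about the fixed x, y, z axes, in that order (R = Rz(yaw) Ry(pitch) Rx(roll)).
In Python, from bench import * gives the robot as it stands.
- The arm moves only by the tool carry_out, never from a script. Its argument "commands" is a list of rows, each a list of 6 numbers: the shift along the tool's x, y, z in m, then the turn, a rotation vector about the tool's x, y, z in rad. In form: [[tx, ty, tz, rx, ry, rz], ...]. A call has exactly 5 rows; each row is the pose to reach, as a shift and turn from the pose commanded when the call began, along the tool's axes at that moment; what a row does not reach only later rows make up. A row lasts 1/10 s, in which the tool goes at most 50 mm and 8.59 degrees, less where a joint would pass 70% of its speed; a pose out of reach is approached as far as the arm can. A call with a gripper value outside its range is refused whole. "jaw" is the opening, from 0 (shut) to 1 (fully open), set as the call begins (left out, the last holds). The fingers move at their own pace and stop on an object; the grip force is fixed at half the most. Time passes only in rows, so rows that repeat a pose let the fingers close, or fill a call up. It gives the time, the measured TCP pose, the force, the opening and the grip force at its end, in the units of the state.
- get_obs(): the state, without advancing time (a new reading comes with each control period).
- snapshot(name): name is "scene" or "top" or "wrist"; returns a dict with "img" (400x640x3 uint8, red, green, blue), "range_z" (400x640 float32, m along the optical axis (not along the pixel's ray), 0 where there is no reading), "fx", "fy", "cx", "cy" (pixels), "R" (3x3) and "t" (3): a world point X has camera coordinates R X + t. Camera axes: x right, y down, z forward; pixel columns grow to the right and rows downward; lengths in m; the calibration is good to about 2 mm. The wrist camera is an equidistant fisheye: a pixel r from the principal point sees the ray r / f radians off the axis. A picture is of the moment at which its call begins.
- close_job(): hands the job in; it is judged then, once.
The state is a dict: "time": time; "joint_positions": joint angles; "qvel": joint speeds; "joint_torque": joint torques, N m; "tool_pos": TCP position; "ee_rot": TCP orientation; "wrist_force": force on the tool from outside, world axes, zero at the start; "wrist_torque": the same for the moment, N m; "width": finger opening in m; "finger_force": force on a finger pad.
Only numpy, scipy, OpenCV 4.12 (cv2) and the standard library are available. Lean on these libraries where they do the work, as an engineer would, in place of code of your own. Each camera call takes 0.05 s, during which the arm holds its last target. There are 200 camera calls.

## Working session

There is one attempt and no reset: what is moved stays moved. The work goes in short steps, Python scripts to look and compute and a tool call to move; the robot and the scene stay as the last step left them, time stands still between calls to the robot, and variables do not carry over. Pictures are saved under pics/ and viewed, at most 10 in all, crops included, and the job is handed in when it is done.

Besides the shell and the picture viewer there is one more tool, called by a JSON object that holds its "fn" and its "kwargs", one argument or row to a line. carry_out: Moves the arm, as the interface text tells. Its arguments: {"type":"object","properties":{"commands":{"type":"array","items":{"type":"array","items":{"type":"number"}}},"jaw":{"type":"number"}},"required":["commands"]}

```bash
mkdir -p pics; ls; python3 - <<'E'
from bench import *
import cv2,numpy as np
o=get_obs(); print({k:np.round(v,3) for k,v in o.items()})
for n in("scene","top"):
    s=snapshot(n); cv2.imwrite(f"pics/{n}0.png",s["img"][:,:,::-1]); np.savez(f"{n}0.npz",**s)
    print(n,s["fx"],s["fy"],s["cx"],s["cy"],np.round(s["R"],4).tolist(),np.round(s["t"],4), (s["range_z"]>0).mean())
E
```

```text
pics
{'time': np.float64(0.0), 'joint_positions': array([-1.449,  0.088,  1.372,  0.   ,  1.684, -0.103]), 'qvel': array([-0.   , -0.   ,  0.   , -0.001, -0.   ,  0.001]), 'joint_torque': array([-1.0000e-03, -3.4019e+01, -3.0243e+01,  7.2000e-02,  3.3000e-02,
       -0.0000e+00]), 'tool_pos': array([ 0.123, -0.536,  0.204]), 'ee_rot': array([-3.139, -0.   ,  0.225]), 'wrist_force': array([ 0.197, -0.502,  0.714]), 'wrist_torque': array([ 0.001, -0.005,  0.046]), 'finger_force': np.float64(0.0), 'width': np.float64(0.094)}
scene 504.47643617010954 504.47643617010954 320.9966442477947 198.20404720929898 [[0.0128, 0.9999, -0.0028], [0.7153, -0.0111, -0.6987], [-0.6987, 0.0069, -0.7154]] [-0.0353 -0.3195  1.906 ] 0.99584375
top 513.2572932845098 513.2572932845098 323.2073832383572 192.77541173395488 [[0.0193, -0.9997, -0.0126], [-0.9947, -0.0179, -0.1014], [0.1011, 0.0145, -0.9948]] [0.0105 0.5307 1.3445] 0.9961015625
```

View pics/scene0.png

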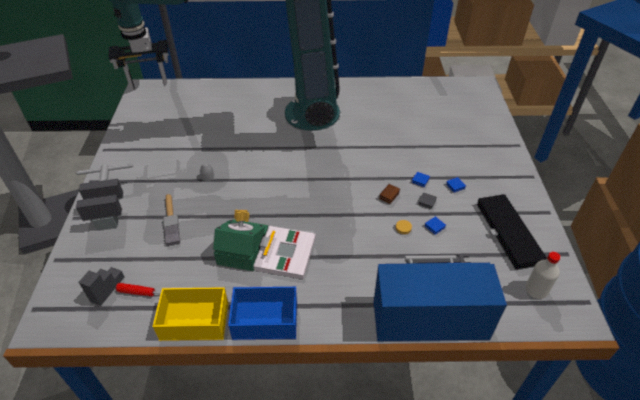

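View pics/top0.png

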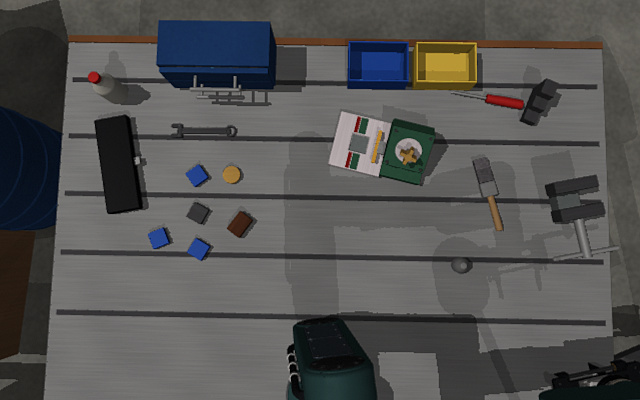

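The pictures show the grey square at top (198,213) and scene (427,201), with the fixture around top (385,148). These could be taken for the blank:
- blue squares at top (197,175), (159,238) and (199,249)
- brown handle piece at (240,223)
- brass disc at (232,175)

By the description I choose the grey one at (198,213), and I'll check it in one close crop.

```bash
cat > h.py <<'E'
import numpy as np,cv2
from scipy.spatial.transform import Rotation as Ro
def ray(s,u,v,fish=False):
    x=(np.asarray(u,float)-s["cx"])/s["fx"]; y=(np.asarray(v,float)-s["cy"])/s["fy"]
    if fish:
        r=np.hypot(x,y)+1e-12; d=np.stack([np.sin(r)*x/r,np.sin(r)*y/r,np.cos(r)],-1)
    else: d=np.stack([x,y,np.ones_like(x)],-1)
    return -s["R"].T@s["t"], d@s["R"]
def onz(s,u,v,z,fish=False):
    c,d=ray(s,u,v,fish); return c+d*((z-c[2])/d[...,2])[...,None]
def cloud(s,fish=False):
    v,u=np.mgrid[:400,:640]; c,d=ray(s,u,v,fish)
    dz=d@s["R"].T[:,2] if fish else 1
    return c+d*(s["range_z"]/dz)[...,None]
def rpy(r): return Ro.from_euler('xyz',r)
E
python3 - <<'E'
from h import *
s=dict(np.load("top0.npz")); P=cloud(s); im=s["img"]; hsv=cv2.cvtColor(im,cv2.COLOR_RGB2HSV)
a=im[185:245,165:265]; b=im[100:195,320:445]
A=cv2.resize(a,(400,240),interpolation=2);B=cv2.resize(b,(750,570),interpolation=2)[:, :]
o=np.zeros((590,800,3),np.uint8); B=cv2.resize(b,(460,350),interpolation=2); o[:350,:460]=B; o[350:590,:400]=A
sc=dict(np.load("scene0.npz"))["img"][210:285,205:325]; o[:250,400+60:460+340][:]=0; C=cv2.resize(sc,(340,212),interpolation=2); o[:212,460:800]=C
cv2.imwrite("pics/crop1.png",o[:,:,::-1])
print("table z", np.median(P[260:280,350:380,2]), "blank", P[213,198], hsv[213,198], "bg",hsv[213,220])
H,S,V=[hsv[...,i].astype(int) for i in range(3)]
roi=np.zeros((400,640),bool); roi[195:232,180:220]=1
m=roi&(V<90); n,l,st,ce=cv2.connectedComponentsWithStats(m.astype(np.uint8)); print(st[1:],ce[1:])
roi[:]=0; roi[100:195,320:390]=1
for nm,m in dict(green=(H>40)&(H<90)&(S>100),red=((H<8)|(H>172))&(S>120),yel=(H>15)&(H<33)&(S>120)).items():
    n,l,st,ce=cv2.connectedComponentsWithStats((m&roi).astype(np.uint8))
    for i in range(1,n):
        if st[i,4]>8: print(nm,st[i],ce[i].round(1),onz(s,*ce[i],.02).round(4))
E
```

```text
table z 0.0005170444622607517 blank [0.47069162 0.3560944  0.0173231 ] [165  10  53] bg [  0   2 112]
[[180 195  40   4 125]
 [186 202  27  23 379]] [[200.168      196.08      ]
 [198.95514512 212.8707124 ]]
green [359 118   9  16  90] [362.9 125.6] [ 0.7167 -0.084   0.02  ]
green [379 134  11  44 239] [385.9 161.3] [ 0.6196 -0.147   0.02  ]
green [350 154   9  15  89] [354. 161.] [ 0.6189 -0.061   0.02  ]
red [354 117   7  15  48] [357.  123.9] [ 0.721  -0.0678  0.02  ]
red [345 152   7  16  49] [348.  159.4] [ 0.6229 -0.0449  0.02  ]
yel [371 130  11  33 112] [376.3 146.4] [ 0.6599 -0.1207  0.02  ]
```

View pics/crop1.png

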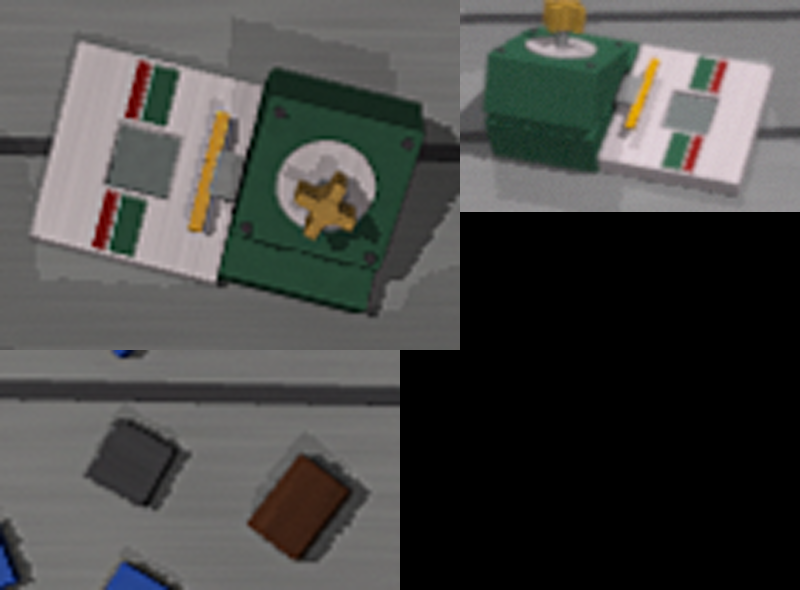

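The crop confirms the dark grey square at top (198,213) is the blank, the brown handle piece is to its right, and the fixture's nest is at about top (359,144). Next: blank angle, the tool-to-wrist-camera offset and the first move.

```bash
cat >> h.py <<'E'
def go(target_p,target_R,cur=None):
    "shift and turn in tool axes from the measured pose"
    from bench import get_obs
    o=get_obs(); R=rpy(o["ee_rot"])
    t=R.inv().apply(np.asarray(target_p)-o["tool_pos"]); w=(R.inv()*target_R).as_rotvec()
    print("pose",o["tool_pos"].round(4),o["ee_rot"].round(4),"j",o["joint_positions"].round(3),"F",o["wrist_force"].round(1),"w",o["width"].round(4),"t",round(float(o["time"]),2))
    print("shift",t.round(4),"turn",w.round(4)); return t,w
def down(yaw): return rpy([np.pi,0,yaw])
E
python3 - <<'E'
from h import *; from bench import *
s=dict(np.load("top0.npz")); hsv=cv2.cvtColor(s["img"],cv2.COLOR_RGB2HSV); V=hsv[...,2].astype(int)
m=np.zeros((400,640),np.uint8); m[202:226,186:214]=(V[202:226,186:214]<64)&(V[202:226,186:214]>44)
p=np.argwhere(m)[:,::-1]; P=onz(s,p[:,0],p[:,1],.016)[:,:2]
print(m.sum(),cv2.minAreaRect((P*1000).astype(np.float32)))
w=snapshot("wrist"); o=get_obs(); R=rpy(o["ee_rot"]).as_matrix()
c=-w["R"].T@w["t"]; print("cam in tool",(R.T@(c-o["tool_pos"])).round(4),(w["R"]@R).round(3).tolist(),w["fx"],w["cx"],w["cy"])
go([.45,.34,.2],down(1.4))
E
```

```text
292 ((471.2475280761719, 354.2509460449219), (53.6077995300293, 47.95124053955078), 63.630828857421875)
cam in tool [ 0.0694 -0.0002 -0.1787] [[-0.001, 1.0, 0.0], [-0.971, -0.001, -0.24], [-0.24, -0.001, 0.971]] 309.70691628693146 320.8202631235758 196.67111775038939Traceback (most recent call last):
  File "<stdin>", line 8, in <module>
  File "h.py", line 21, in go
    print("pose",o["tool_pos"].round(4),o["ee_rot"].round(4),"j",o["joint_positions"].round(3),"F",o["wrist_force"].round(1),"w",o["width"].round(4),"t",round(float(o["time"]),2))
                                                                                                                                 ^^^^^^^^^^^^^^^^
AttributeError: 'float' object has no attribute 'round'
```

{"fn": "carry_out", "kwargs": {
  "commands": [
    [0.525,-0.784,0,0,0,-0.88],
    [0.525,-0.784,0,0,0,-0.88],
    [0.525,-0.784,0,0,0,-0.88],
    [0.525,-0.784,0,0,0,-0.88],
    [0.525,-0.784,0,0,0,-0.88]
  ],
  "jaw": 0.75
}}

```text
time: 0.65
tool_pos: [0.2121, -0.3007, 0.2051]
ee_rot: [-3.142, -0.0, 0.98]
wrist_force: [0.9, -0.5, -0.1]
width: 0.0706
finger_force: 0.0
```

```bash
sed -i 's/o\["width"\].round(4)/round(float(o["width"]),4)/' h.py; python3 -c "
from h import *
go([.46,.345,.18],down(1.11))"
```

```text
pose [ 0.2121 -0.3007  0.2051] [-3.1416e+00 -5.0000e-04  9.8000e-01] j [-1.111 -0.331  1.745  0.     1.728 -0.52 ] F [ 0.9 -0.5 -0.1] w 0.0706 t 0.65
shift [ 0.6743 -0.1537  0.0254] turn [-0.     -0.0005 -0.13  ]
```

{"fn": "carry_out", "kwargs": {
  "commands": [
    [0.045,-0.01,0.0,0,0,0],
    [0.09,-0.02,0,0,0,0],
    [0.135,-0.03,0,0,0,0],
    [0.18,-0.04,0,0,0,0],
    [0.225,-0.051,0,0,0,0]
  ]
}}

```text
time: 1.15
tool_pos: [0.2961, -0.0861, 0.2054]
ee_rot: [3.14, -0.0, 0.974]
wrist_force: [1.2, 0.1, 0.2]
width: 0.07
finger_force: 0.0
```

{"fn": "carry_out", "kwargs": {
  "commands": [
    [0.045,-0.01,0.0,0,0,0],
    [0.09,-0.02,0,0,0,0],
    [0.135,-0.03,0,0,0,0],
    [0.18,-0.04,0,0,0,0],
    [0.225,-0.051,0,0,0,0]
  ]
}}

```text
time: 1.65
tool_pos: [0.3802, 0.1291, 0.2053]
ee_rot: [3.141, 0.0, 0.976]
wrist_force: [0.3, -1.2, 0.9]
width: 0.0704
finger_force: 0.0
```

{"fn": "carry_out", "kwargs": {
  "commands": [
    [0.045,-0.01,0.005,0,0,-0.1],
    [0.09,-0.02,0.01,0,0,-0.13],
    [0.135,-0.03,0.015,0,0,-0.13],
    [0.18,-0.04,0.02,0,0,-0.13],
    [0.225,-0.051,0.025,0,0,-0.13]
  ]
}}

```text
time: 2.15
tool_pos: [0.4644, 0.3437, 0.1796]
ee_rot: [-3.141, 0.001, 1.105]
wrist_force: [0.2, 0.3, 0.5]
width: 0.0708
finger_force: 0.0
```

```bash
python3 - <<'E'
from h import *; from bench import *
w=snapshot("wrist"); np.savez("w1.npz",**w); cv2.imwrite("pics/w1.png",w["img"][:,:,::-1])
go([.4712,.3543,.1],down(1.11))
E
```

```text
pose [0.4653 0.3493 0.176 ] [-3.1373e+00 -1.0000e-03  1.1089e+00] j [0.544 0.166 1.341 0.004 1.636 1.006] F [ 2.2  3.4 -0.7] w 0.0705 t 2.2
shift [0.007  0.0034 0.0759] turn [-0.0043 -0.001  -0.0011]
```

View pics/w1.png

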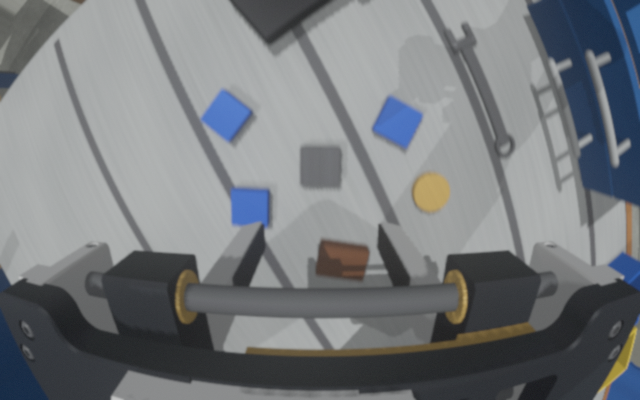

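The wrist view shows the grey blank square-on at (321,167). There are blue squares at (227,115), (397,122) and (250,205), the disc at (431,191) and the handle piece at (343,258). I'll take a settled snapshot and measure the blank.

```bash
cat >> h.py <<'E'
def rect(w,box,z,pred):
    "minAreaRect on plane z of the pixels in box (u0,v0,u1,v1) where pred(hsv) holds; largest blob"
    hsv=cv2.cvtColor(w["img"],cv2.COLOR_RGB2HSV).astype(int); m=np.zeros((400,640),np.uint8); u0,v0,u1,v1=box
    m[v0:v1,u0:u1]=pred(hsv)[v0:v1,u0:u1]; m=cv2.morphologyEx(m,cv2.MORPH_OPEN,np.ones((3,3),np.uint8))
    c=max(cv2.findContours(m,0,1)[0],key=cv2.contourArea)[:,0]
    P=onz(w,c[:,0],c[:,1],z,True)[:,:2]
    return cv2.boundingRect(c),cv2.minAreaRect((P*1000).astype(np.float32))
E
python3 - <<'E'
from h import *; from bench import *
w=snapshot("wrist")
hsv=cv2.cvtColor(w["img"],cv2.COLOR_RGB2HSV); print(hsv[160:172:4,300:345:6,2], hsv[130:205:3,321,2],hsv[165,280:360:3,2])
for t in(85,95,105):
    b,r=rect(w,(275,125,370,210),.016,lambda h:(h[...,2]<t)&(h[...,1]<60)); print(t,b,r)
go([r[0][0]/1e3,r[0][1]/1e3,.0085],down(np.radians(r[2])))
E
```

```text
[[173 118 115 115 116 118 116 110]
 [173 117 115 116 116 119 117 107]
 [171 117 115 115 116 119 115 109]] [174 176 177 177 176 176 167 160 116 114 114 114 114 114 112 114 113 114
 114 114 113 113 130 167 171] [177 176 177 176 175 175 174 163 117 116 116 115 115 115 113 116 117 119
 117 115 114 114 157 166 173 174 161]Traceback (most recent call last):
  File "<stdin>", line 5, in <module>
  File "h.py", line 28, in rect
    c=max(cv2.findContours(m,0,1)[0],key=cv2.contourArea)[:,0]
      ~~~^^^^^^^^^^^^^^^^^^^^^^^^^^^^^^^^^^^^^^^^^^^^^^^^
ValueError: max() iterable argument is empty
```

```bash
python3 - <<'E'
from h import *; from bench import *
w=snapshot("wrist")
for t in(121,135,145):
  for z in(.016,0):
    b,r=rect(w,(275,125,370,210),z,lambda h:(h[...,2]<t)&(h[...,1]<60)); print(t,z,b,r)
P=cloud(w,True); Q=P[150:184,305:338].reshape(-1,3); print("top z",np.median(Q,0))
go([r[0][0]/1e3,r[0][1]/1e3,.0085],down(np.radians(r[2])))
E
```

```text
121 0.016 (303, 150, 41, 41) ((472.3529357910156, 358.7059326171875), (45.01165008544922, 44.63767623901367), 63.53583526611328)
121 0 (303, 150, 41, 41) ((471.24114990234375, 356.3712158203125), (47.13750076293945, 46.745849609375), 63.53580093383789)
135 0.016 (302, 149, 42, 44) ((471.74420166015625, 358.3075256347656), (48.463829040527344, 45.6712532043457), 62.801055908203125)
135 0 (302, 149, 42, 44) ((470.6036682128906, 355.9539794921875), (50.75276184082031, 47.828285217285156), 62.80105209350586)
145 0.016 (302, 149, 43, 44) ((472.0880126953125, 358.1698913574219), (48.42362594604492, 46.92766571044922), 63.54488754272461)
145 0 (302, 149, 43, 44) ((470.96368408203125, 355.8098449707031), (50.71063232421875, 49.14396667480469), 63.54488754272461)
top z [0.47243168 0.36329362 0.01563668]
pose [0.4636 0.3433 0.1774] [-3.1389  0.0045  1.1078] j [ 0.539  0.158  1.348 -0.     1.641  1.002] F [ 0.9 -0.7  0.6] w 0.0704 t 2.3
shift [0.0153 0.0014 0.1689] turn [-0.0027  0.0045 -0.0013]
```

{"fn": "carry_out", "kwargs": {
  "commands": [
    [0.017,0.001,0.03,0,0,0],
    [0.017,0.001,0.06,0,0,0],
    [0.017,0.001,0.09,0,0,0],
    [0.017,0.001,0.1,0,0,0],
    [0.017,0.001,0.1,0,0,0]
  ]
}}

```text
time: 2.8
tool_pos: [0.4716, 0.3549, 0.0791]
ee_rot: [-3.14, 0.003, 1.104]
wrist_force: [-0.5, 0.2, 0.3]
width: 0.0705
finger_force: 0.0
```

```bash
python3 - <<'E'
from h import *; from bench import *
w=snapshot("wrist"); cv2.imwrite("pics/w2.png",w["img"][:,:,::-1])
hsv=cv2.cvtColor(w["img"],cv2.COLOR_RGB2HSV); uv=None
c,R=-w["R"].T@w["t"],w["R"]
X=R@np.array([.4724,.3587,.016])+w["t"]; th=np.arctan2(np.hypot(X[0],X[1]),X[2]); a=np.arctan2(X[1],X[0]); u=int(w["cx"]+w["fx"]*th*np.cos(a)); v=int(w["cy"]+w["fx"]*th*np.sin(a)); print(u,v,hsv[v-50:v+50:5,u,2],hsv[v,u-60:u+60:5,2])
for t in(115,121,130):
    b,r=rect(w,(u-55,v-50,u+55,v+50),.016,lambda h:(h[...,2]<t)&(h[...,1]<60)); print(t,b,r)
go([r[0][0]/1e3,r[0][1]/1e3,.0085],down(np.radians(r[2])))
E
```

```text
319 203 [180 179 178 167 129 107 114 115 115 113 114 113 113 113 113 110 157 160
 160 160] [180 179 181 179 180 179 173 116 117 115 115 115 114 115 117 117 116 110
 151 166 175 175 176 161]
115 (293, 174, 52, 13) ((480.2829284667969, 376.58209228515625), (9.754194259643555, 40.556800842285156), 63.1773567199707)
121 (292, 174, 56, 57) ((472.38482666015625, 359.6818542480469), (47.10249710083008, 45.006404876708984), 63.10966873168945)
130 (291, 173, 58, 58) ((472.7549743652344, 359.8982849121094), (47.86151885986328, 45.629520416259766), 63.071876525878906)
pose [0.4727 0.3557 0.0811] [3.1414e+00 1.0000e-04 1.1039e+00] j [ 0.549  0.234  1.452 -0.     1.455  1.016] F [-0.7 -1.1 -0.6] w 0.0704 t 2.85
shift [ 0.0037 -0.0019  0.0726] turn [0.0002 0.0001 0.0031]
```

View pics/w2.png

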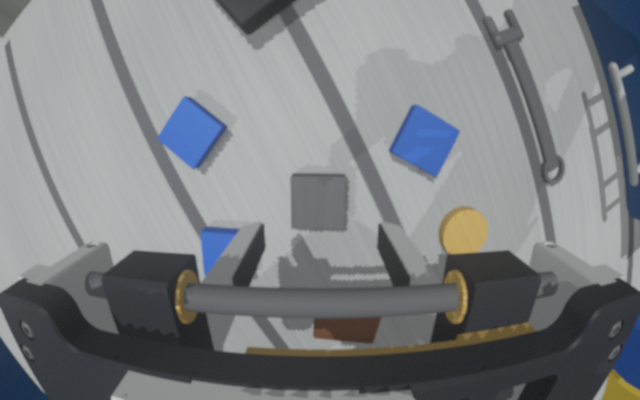

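The blank is centred between the fingers at (319,202) and clear of its neighbours, so I go down and grip.

{"fn": "carry_out", "kwargs": {
  "commands": [
    [0.003,-0.001,0.02,0,0,0],
    [0.003,-0.001,0.04,0,0,0],
    [0.003,-0.001,0.06,0,0,0],
    [0.003,-0.001,0.07,0,0,0],
    [0.003,-0.001,0.071,0,0,0]
  ]
}}

```text
time: 3.35
tool_pos: [0.4733, 0.3594, 0.0098]
ee_rot: [3.141, 0.0, 1.104]
wrist_force: [-0.3, -0.0, -0.2]
width: 0.0705
finger_force: 0.0
```

{"fn": "carry_out", "kwargs": {
  "commands": [
    [0,0,0,0,0,0],
    [0,0,0,0,0,0],
    [0,0,0,0,0,0],
    [0,0,0,0,0,0],
    [0,0,0,0,0,0]
  ],
  "jaw": 0.3
}}

```text
time: 3.85
tool_pos: [0.4734, 0.3603, 0.0105]
ee_rot: [3.141, -0.001, 1.105]
wrist_force: [-0.5, 0.5, 4.5]
width: 0.0449
finger_force: 30.0
```

```bash
python3 -c "
from h import *
go([.4712,.3543,.15],down(1.11))"
```

```text
pose [0.4734 0.3603 0.0105] [ 3.1415e+00 -1.4000e-03  1.1049e+00] j [5.550e-01 2.980e-01 1.521e+00 1.000e-03 1.321e+00 1.021e+00] F [-0.5  0.5  4.5] w 0.0449 t 3.85
shift [-0.0061  0.0008 -0.1395] turn [ 0.0001 -0.0014 -0.0051]
```

{"fn": "carry_out", "kwargs": {
  "commands": [
    [0,0,-0.02,0,0,0],
    [0,0,-0.05,0,0,0],
    [0,0,-0.09,0,0,0],
    [0,0,-0.13,0,0,0],
    [0,0,-0.15,0,0,0]
  ]
}}

```text
time: 4.35
tool_pos: [0.4745, 0.3603, 0.1633]
ee_rot: [3.138, -0.004, 1.105]
wrist_force: [0.4, 0.9, -2.0]
width: 0.0446
finger_force: 30.0
```

{"fn": "carry_out", "kwargs": {
  "commands": [
    [-0.02,0.025,0,0,0,0],
    [-0.05,0.06,0,0,0,0],
    [-0.08,0.098,0,0,0,0],
    [-0.11,0.135,0,0,0,0],
    [-0.14,0.172,0,0,0,0]
  ]
}}

```text
time: 4.85
tool_pos: [0.5641, 0.1554, 0.1586]
ee_rot: [-3.141, 0.001, 1.105]
wrist_force: [0.6, -0.8, -2.3]
width: 0.0442
finger_force: 30.0
```

{"fn": "carry_out", "kwargs": {
  "commands": [
    [-0.03,0.037,0,0,0,-0.05],
    [-0.06,0.074,0,0,0,-0.12],
    [-0.09,0.111,0,0,0,-0.18],
    [-0.12,0.148,0,0,0,-0.235],
    [-0.14,0.175,0,0,0,-0.235]
  ]
}}

```text
time: 5.35
tool_pos: [0.6576, -0.0499, 0.1581]
ee_rot: [-3.14, 0.002, 1.338]
wrist_force: [0.2, 0.5, -2.3]
width: 0.0447
finger_force: 30.0
```

```bash
python3 -c "
from h import *
go([.668,-.0725,.15],down(1.34))"
```

```text
pose [ 0.6576 -0.0499  0.1581] [-3.1402e+00  1.7000e-03  1.3382e+00] j [-0.161  0.346  1.157 -0.002  1.641  0.072] F [ 0.2  0.5 -2.3] w 0.0447 t 5.35
shift [-0.0195  0.0153  0.0081] turn [-0.0014  0.0017 -0.0018]
```

```bash
python3 - <<'E'
from h import *; from bench import *
w=snapshot("wrist"); np.savez("w3.npz",**w); cv2.imwrite("pics/w3.png",w["img"][:,:,::-1])
E
```

```text
(no output)
```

View pics/w3.png

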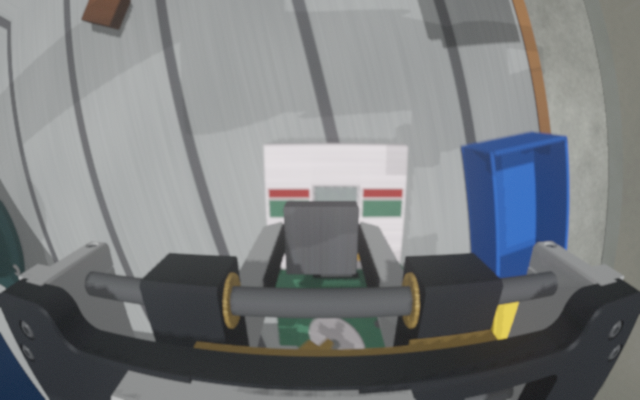

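The held blank is at (322,238). Behind it are the nest edge at (335,190), the red patches at (289,193) and (383,193), and the green patches at (278,209) and (383,209).

```bash
cat > m.py <<'E'
from h import *; from bench import *
def meas(w,o,top_dz=.0065):
    hsv=cv2.cvtColor(w["img"],cv2.COLOR_RGB2HSV).astype(int); H,S,V=hsv[...,0],hsv[...,1],hsv[...,2]
    yaw=-.231; n=np.array([.668,-.0725]); ex=np.array([np.cos(yaw),np.sin(yaw)]); ey=np.array([-ex[1],ex[0]])
    for nm,m in dict(red=((H<10)|(H>170))&(S>90),green=(H>40)&(H<95)&(S>60)).items():
        m=m.astype(np.uint8); k,l,st,ce=cv2.connectedComponentsWithStats(m)
        for i in range(1,k):
            if st[i,4]<60 or not(240<ce[i][0]<430 and 140<ce[i][1]<245): continue
            v,u=np.nonzero(l==i); P=onz(w,u,v,.02,True)[:,:2]-n; x=P@ex*1e3;y=P@ey*1e3
            a=np.polyfit(x,y,1)[0]
            print(nm,st[i],"x %.1f..%.1f c %.1f"%(np.percentile(x,1),np.percentile(x,99),x.mean()),"y %.1f..%.1f c %.1f"%(np.percentile(y,2),np.percentile(y,98),y.mean()),"slope %.3f"%a)
    R=rpy(o["ee_rot"])
    print("tcp in fix",((o["tool_pos"][:2]-n)@ex*1e3).round(1),((o["tool_pos"][:2]-n)@ey*1e3).round(1),"yaw",o["ee_rot"][2].round(4),"z",o["tool_pos"][2].round(4))
    return n,ex,ey,H,S,V
if __name__=="__main__":
    w=dict(np.load("w3.npz")); o=get_obs(); n,ex,ey,H,S,V=meas(w,o)
    print(V[195:285:4,322]); print(V[235,270:380:4])
    z=o["tool_pos"][2]+.0065
    for t in(110,120,130):
        b,r=rect(w,(278,192,366,272),z,lambda h:(h[...,2]<t)&(h[...,2]>75)&(h[...,1]<50)); c=np.array(r[0])/1e3-n; print(t,b,r,"blank in fix",(c@ex*1e3).round(1),(c@ey*1e3).round(1))
E
python3 m.py
```

```text
red [270 190  38   7 261] x -69.3..-30.0 c -49.5 y 11.5..18.0 c 14.8 slope -0.004
red [364 190  38   6 223] x 30.2..69.7 c 50.0 y 12.3..17.9 c 15.1 slope 0.000
green [271 202  13  14 152] x -69.0..-55.8 c -62.8 y -8.5..4.9 c -1.6 slope 0.099
green [364 202  36  13 451] x 31.8..69.4 c 50.4 y -8.9..4.7 c -2.1 slope -0.004
tcp in fix -12.5 15.1 yaw 1.333 z 0.1574
[166 161  93 106 109 108 106 107 106 104 103 102 108 109 107 107 106 106
 107 105  85  68  85]
[150 150 104  61  94 102 106 104 103 104 103 105 103 103 103 106 107 111
 114 114 114 114  75  72 146 150 151 151]
110 (284, 209, 76, 63) ((657.8397216796875, -50.84055709838867), (40.602027893066406, 44.66798782348633), 76.8482437133789) blank in fix -14.8 18.8
120 (283, 201, 78, 71) ((658.7049560546875, -48.61835479736328), (45.49159622192383, 46.38294982910156), 76.66970825195312) blank in fix -14.5 21.1
130 (282, 201, 80, 71) ((659.0144653320312, -48.690032958984375), (45.48698043823242, 48.22234344482422), 76.65895080566406) blank in fix -14.2 21.1
```

```bash
python3 - <<'E'
from h import *
w=dict(np.load("w3.npz")); g=cv2.cvtColor(w["img"],cv2.COLOR_RGB2GRAY).astype(int)
yaw=-.231; n=np.array([.668,-.0725]); ex=np.array([np.cos(yaw),np.sin(yaw)]); ey=np.array([-ex[1],ex[0]])
f=lambda u,v:(np.array([(onz(w,u,v,.02,True)[:2]-n)@ex,(onz(w,u,v,.02,True)[:2]-n)@ey])*1e3).round(1)
for u in(325,335,345): print("col",u,g[138:202,u].tolist())
for v in(160,193): print("row",v,g[v,255:420].tolist())
for p in[(300,144.5),(335,144.5),(370,144.5),(335,185),(264.5,160),(408,160),(313,193),(358,193)]: print(p,f(*p))
E
```

```text
col 325 [147, 148, 151, 156, 164, 178, 195, 208, 217, 221, 222, 221, 221, 220, 220, 220, 220, 220, 220, 220, 219, 219, 219, 220, 221, 222, 223, 222, 221, 221, 220, 220, 220, 219, 220, 220, 220, 220, 220, 220, 220, 220, 220, 219, 218, 214, 207, 193, 175, 163, 160, 161, 162, 161, 162, 160, 161, 161, 161, 162, 163, 158, 145, 117]
col 335 [117, 118, 117, 122, 139, 164, 190, 207, 217, 221, 222, 222, 221, 220, 220, 220, 220, 220, 220, 219, 219, 219, 220, 220, 221, 221, 222, 222, 221, 221, 220, 220, 220, 220, 219, 220, 220, 221, 221, 220, 220, 220, 220, 218, 218, 215, 207, 193, 177, 166, 161, 161, 163, 161, 162, 163, 162, 163, 163, 163, 163, 159, 144, 116]
col 345 [166, 164, 163, 164, 166, 177, 194, 208, 217, 222, 222, 222, 221, 220, 220, 220, 220, 220, 220, 219, 219, 219, 219, 219, 220, 221, 222, 221, 220, 220, 220, 220, 220, 220, 220, 220, 220, 221, 221, 222, 221, 220, 220, 219, 218, 215, 208, 194, 178, 165, 161, 161, 163, 162, 160, 161, 161, 162, 161, 163, 163, 159, 145, 117]
row 160 [178, 177, 176, 177, 178, 178, 177, 182, 192, 206, 216, 221, 223, 223, 223, 223, 223, 222, 222, 222, 222,
[... 1052 characters left out ...]
3, 163, 163, 163, 161, 162, 160, 160, 161, 161, 162, 162, 162, 163, 164, 163, 163, 163, 162, 161, 161, 161, 160, 162, 160, 161, 161, 162, 163, 163, 163, 162, 162, 161, 162, 162, 165, 174, 184, 193, 200, 205, 202, 186, 159, 129, 116, 113, 113, 113, 112, 111, 111, 113, 114, 113, 112, 114, 113, 112, 113, 112, 113, 112, 112, 112, 112, 113, 111, 113, 112, 112, 112, 112, 112, 111, 113, 111, 112, 111, 114, 118, 137, 168, 193, 201, 194, 179, 171, 167, 168, 169, 173, 175, 176, 177, 176, 176, 176, 175, 173]
(300, 144.5) [-36.6  65.7]
(335, 144.5) [-0.8 65.6]
(370, 144.5) [35.3 65.9]
(335, 185) [-0.6 23.2]
(264.5, 160) [-73.9  50.1]
(408, 160) [76.7 50.4]
(313, 193) [-23.7  14.7]
(358, 193) [23.8 14.6]
```

```bash
python3 - <<'E'
from h import *; from bench import get_obs
w=dict(np.load("w3.npz")); g=cv2.cvtColor(w["img"],cv2.COLOR_RGB2GRAY).astype(float)
n=np.array([.668,-.0725]); yaw=-.231; ex=np.array([np.cos(yaw),np.sin(yaw)]); ey=np.array([-ex[1],ex[0]])
print(g[198:285,300:345].mean(1).round(0).astype(int).tolist()); print(g[225:260,275:370].mean(0).round(0).astype(int).tolist())
z=.1574+.0065
f=lambda u,v,z:(np.array([(onz(w,u,v,z,True)[:2]-n)@ex,(onz(w,u,v,z,True)[:2]-n)@ey])*1e3).round(1)
for v in(201,205,209,272,274,276,278): print(v,f(322,v,z),f(322,v,z-.016))
for u in(285,287,358,360): print(u,f(u,240,z))
E
```

```text
[169, 166, 151, 120, 98, 94, 94, 95, 100, 106, 109, 109, 109, 108, 108, 108, 107, 107, 107, 107, 106, 106, 106, 105, 105, 105, 105, 104, 104, 103, 103, 103, 103, 103, 102, 103, 103, 103, 103, 103, 104, 104, 104, 104, 104, 105, 105, 106, 106, 107, 107, 107, 107, 107, 107, 107, 107, 107, 107, 107, 106, 106, 106, 106, 106, 106, 106, 105, 105, 105, 105, 104, 104, 103, 102, 96, 87, 77, 68, 62, 62, 68, 73, 77, 77, 77, 76]
[104, 97, 89, 82, 75, 69, 66, 69, 77, 86, 91, 89, 88, 90, 93, 96, 99, 102, 103, 104, 104, 104, 104, 104, 104, 103, 103, 102, 102, 102, 103, 103, 102, 101, 102, 103, 104, 104, 103, 103, 103, 103, 104, 104, 103, 102, 102, 103, 104, 105, 105, 104, 105, 105, 106, 107, 107, 107, 107, 107, 108, 108, 109, 110, 110, 110, 109, 109, 109, 109, 109, 108, 108, 108, 109, 109, 109, 109, 109, 108, 107, 102, 94, 81, 70, 67, 68, 74, 81, 88, 95, 102, 109, 116, 124]
201 [-14.5  43.9] [-14.5  39.6]
205 [-14.5  41.5] [-14.5  37. ]
209 [-14.5  39.1] [-14.5  34.4]
272 [-14.6  -2.1] [-14.5 -10.6]
274 [-14.6  -3.5] [-14.5 -12.1]
276 [-14.6  -5. ] [-14.5 -13.7]
278 [-14.6  -6.4] [-14.5 -15.3]
285 [-36.8  19.6]
287 [-35.6  19.6]
358 [ 7.2 19.5]
360 [ 8.4 19.5]
```

{"fn": "carry_out", "kwargs": {
  "commands": [
    [-0.008,0.006,0.01,0,0,0],
    [-0.016,0.013,0.04,0,0,0],
    [-0.016,0.013,0.07,0,0,0],
    [-0.016,0.013,0.09,0,0,0],
    [-0.016,0.013,0.09,0,0,0]
  ]
}}

```text
time: 5.9
tool_pos: [0.6625, -0.0634, 0.0632]
ee_rot: [-3.13, 0.001, 1.341]
wrist_force: [-0.1, 0.1, -2.3]
width: 0.0443
finger_force: 30.0
```

{"fn": "carry_out", "kwargs": {
  "commands": [
    [0,0,0,0,0,0],
    [0,0,0,0,0,0],
    [0,0,0,0,0,0],
    [0,0,0,0,0,0],
    [0,0,0,0,0,0]
  ]
}}

```text
time: 6.4
tool_pos: [0.6668, -0.065, 0.0705]
ee_rot: [3.14, 0.0, 1.34]
wrist_force: [-0.3, 0.2, -2.1]
width: 0.0445
finger_force: 30.0
```

```bash
cat > n.py <<'E'
from h import *; from bench import *
ps=[];I=[]
for i in range(4):
    o=get_obs(); ps.append(np.r_[o["tool_pos"],o["ee_rot"][2]]); w=snapshot("wrist"); I.append(w["img"].astype(float))
p=np.mean(ps,0); print("std",np.std(ps,0).round(4)); w["img"]=np.mean(I,0).astype(np.uint8)
n=np.array([.668,-.0725]); yaw=-.231; ex=np.array([np.cos(yaw),np.sin(yaw)]); ey=np.array([-ex[1],ex[0]])
fx=lambda q:np.array([(q[...,:2]-n)@ex,(q[...,:2]-n)@ey]).T*1e3
print("tcp fix",fx(p).round(1),"z",p[2].round(4),"yaw",p[3].round(4))
np.savez("w4.npz",**w); cv2.imwrite("pics/w4.png",w["img"][:,:,::-1])
E
python3 n.py
```

```text
std [0.0001 0.     0.0003 0.    ]
tcp fix [-3.1  7. ] z 0.0701 yaw 1.3398
```

View pics/w4.png

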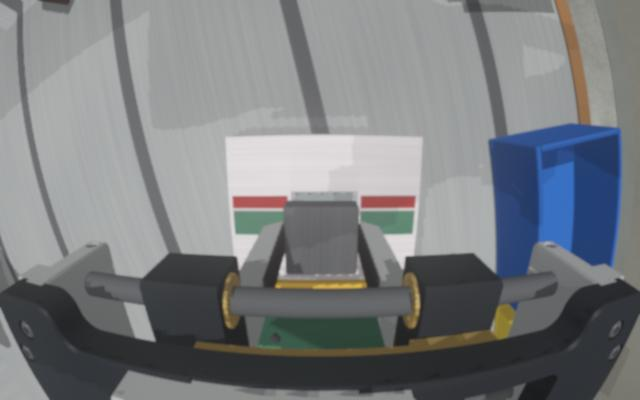

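The held blank is at (322,238), the nest mouth is visible behind it at x 291–358, row 191, and the yellow bar is at (320,284). The blank still has to move towards −y and a little towards +x.

```bash
cat > e.py <<'E'
from h import *; import sys
w=dict(np.load("w4.npz")); g=cv2.cvtColor(w["img"],cv2.COLOR_RGB2GRAY).astype(float); zt=float(sys.argv[1])
n=np.array([.668,-.0725]); yaw=-.231; ex=np.array([np.cos(yaw),np.sin(yaw)]); ey=np.array([-ex[1],ex[0]])
f=lambda u,v,z:(np.array([(onz(w,u,v,z,True)[:2]-n)@ex,(onz(w,u,v,z,True)[:2]-n)@ey])*1e3).round(1)
print("col",[(v,int(x)) for v,x in enumerate(g[:285,305:345].mean(1)) if 130<v<142 or 184<v<215 or 268<v])
for v0,v1 in((150,185),(202,203),(216,230),(225,260)): print("row",v0,[(u,int(x)) for u,x in enumerate(g[v0:v1].mean(0)) if abs(g[v0:v1,u+2].mean()-g[v0:v1,u-2].mean())>18 and 215<u<430])
hsv=cv2.cvtColor(w["img"],cv2.COLOR_RGB2HSV).astype(int);H,S=hsv[...,0],hsv[...,1]
for nm,m in dict(red=((H<10)|(H>170))&(S>90),green=(H>40)&(H<95)&(S>60)).items():
    k,l,st,ce=cv2.connectedComponentsWithStats(m.astype(np.uint8))
    for i in range(1,k):
        if st[i,4]>100 and 180<ce[i][1]<245 and 220<ce[i][0]<430:
            v,u=np.nonzero(l==i); q=np.array([f(a,b,.02) for a,b in zip(u,v)]); print(nm,st[i],q.min(0),q.max(0),q.mean(0).round(1))
for v in(204,206,208,272,274,276): print(v,f(322,v,zt))
for u in(283,285,357,359): print(u,f(u,240,zt))
for v in(135,136,189,191,193): print("plate",v,f(325,v,.02))
E
python3 e.py .0766
```

```text
col [(131, 141), (132, 143), (133, 153), (134, 177), (135, 201), (136, 215), (137, 220), (138, 222), (139, 222), (140, 222), (141, 221), (185, 212), (186, 211), (187, 211), (188, 210), (189, 209), (190, 204), (191, 189), (192, 171), (193, 158), (194, 155), (195, 156), (196, 157), (197, 157), (198, 156), (199, 153), (200, 139), (201, 114), (202, 96), (203, 93), (204, 93), (205, 94), (206, 99), (207, 105), (208, 108), (209, 108), (210, 108), (211, 107), (212, 107), (213, 107), (214, 106), (269, 104), (270, 104), (271, 104), (272, 106), (273, 113), (274, 127), (275, 138), (276, 139), (277, 137), (278, 136), (279, 128), (280, 117), (281, 109), (282, 114), (283, 128), (284, 143)]Traceback (most recent call last):
  File "e.py", line 6, in <module>
    for v0,v1 in((150,185),(202,203),(216,230),(225,260)): print("row",v0,[(u,int(x)) for u,x in enumerate(g[v0:v1].mean(0)) if abs(g[v0:v1,u+2].mean()-g[v0:v1,u-2].mean())>18 and 215<u<430])
                                                                                                                                    ~^^^^^^^^^^^
IndexError: index 640 is out of bounds for axis 1 with size 640
```

```bash
sed -i 's/enumerate(g\[v0:v1\].mean(0)) if abs/enumerate(g[v0:v1].mean(0)) if 215<u<430 and abs/; s/>18 and 215<u<430\])/>18])/; s/(202,203),(216,230)/(195,198)/; /^print("col"/d' e.py; python3 e.py .0766
```

```text
row 150 [(225, 182), (226, 195), (227, 209), (228, 217), (419, 199), (420, 192), (421, 180), (422, 168), (423, 162)]
row 195 [(226, 181), (227, 186), (228, 198), (229, 211), (231, 209), (232, 192), (233, 173), (234, 164), (285, 161), (286, 171), (287, 190), (288, 207), (290, 207), (291, 190), (292, 178), (293, 176), (294, 173), (351, 149), (352, 156), (353, 167), (354, 171), (355, 172), (356, 177), (357, 187), (359, 198), (360, 185), (361, 165), (362, 149), (363, 144), (413, 142), (414, 149), (415, 169), (416, 189), (419, 181), (420, 171)]
row 225 [(230, 166), (231, 173), (232, 183), (270, 139), (271, 133), (272, 126), (273, 119), (274, 112), (275, 105), (276, 98), (277, 91), (278, 84), (279, 77), (283, 79), (284, 87), (356, 101), (357, 94), (358, 81), (359, 70), (362, 71), (363, 78), (364, 85), (365, 92), (366, 99), (367, 106), (368, 114), (369, 121), (370, 128), (371, 135), (372, 141), (414, 186), (415, 175), (416, 164), (417, 156)]
red [234 197  53  11 521] [-71.5  11.9] [-29.8  19.9] [-50.7  16.3]
red [362 197  53  10 521] [28.3 12.4] [70.  19.8] [48.7 16.2]
green [236 213  47  20 690] [-71.3  -9.1] [-33.5   7.1] [-55.7   0.4]
green [362 212  50  21 792] [28.8 -9.3] [69.3  7.6] [52.   0.2]
204 [-2.5 29.7]
206 [-2.5 28.5]
208 [-2.5 27.3]
272 [ -2.5 -14.2]
274 [ -2.5 -15.6]
276 [ -2.5 -17. ]
283 [-25.9   7.3]
285 [-24.7   7.4]
357 [18.5  7.3]
359 [19.7  7.3]
plate 135 [-0.1 66.7]
plate 136 [-0.1 66. ]
plate 189 [-0.  26.1]
plate 191 [-0.  24.5]
plate 193 [-0. 23.]
```

{"fn": "carry_out", "kwargs": {
  "commands": [
    [-0.004,0.001,0,0,0,0],
    [-0.007,0.002,0.01,0,0,0],
    [-0.0073,0.0022,0.02,0,0,0],
    [-0.0073,0.0022,0.03,0,0,0],
    [-0.0073,0.0022,0.036,0,0,0]
  ]
}}

```text
time: 7.1
tool_pos: [0.6656, -0.0724, 0.031]
ee_rot: [-3.138, 0.0, 1.34]
wrist_force: [-0.1, -0.6, -2.4]
width: 0.0438
finger_force: 30.0
```

{"fn": "carry_out", "kwargs": {
  "commands": [
    [0,0,0,0,0,0],
    [0,0,0,0,0,0],
    [0,0,0,0,0,0],
    [0,0,0,0,0,0],
    [0,0,0,0,0,0]
  ]
}}

```text
time: 7.6
tool_pos: [0.6671, -0.0725, 0.034]
ee_rot: [3.141, 0.0, 1.34]
wrist_force: [0.4, 0.9, -2.6]
width: 0.0446
finger_force: 30.0
```

```bash
sed -i 's/range(4)/range(2)/' n.py; python3 n.py; python3 e.py .0400; python3 -c "
from h import *
g=cv2.cvtColor(np.load('w4.npz')['img'],cv2.COLOR_RGB2GRAY)
print('col',[(v,int(x)) for v,x in enumerate(g[:300,305:345].mean(1)) if v>122 and (v<132 or 190<v<215 or v>268)])"
```

```text
std [0. 0. 0. 0.]
tcp fix [-0.9 -0.2] z 0.0339 yaw 1.3399
row 150 []
row 195 [(280, 213), (281, 205), (282, 190), (283, 175), (284, 167), (285, 169), (286, 169), (287, 156), (288, 142), (353, 142), (354, 148), (355, 158), (360, 176), (361, 189), (362, 198)]
row 225 [(216, 183), (217, 172), (218, 158), (219, 150), (270, 134), (271, 128), (272, 122), (273, 115), (274, 107), (275, 100), (276, 93), (277, 86), (278, 80), (279, 73), (283, 67), (284, 75), (285, 82), (356, 97), (357, 90), (358, 76), (359, 64), (362, 67), (363, 74), (364, 81), (365, 88), (366, 95), (367, 102), (368, 109), (369, 116), (370, 123), (371, 130), (372, 136), (423, 149), (424, 157), (425, 171), (428, 173), (429, 161)]
red [215 199  62  13 792] [-71.9  11.9] [-29.9  20.2] [-50.4  16.1]
red [365 199  63  13 766] [27.9 11.9] [70.6 20.1] [48.6 16.2]
green [ 218  217   59   25 1045] [-71.4  -9.7] [-30.4   7.6] [-55.   -0.2]
green [ 366  217   59   25 1092] [28.8 -9.8] [70.1  7.8] [53.5 -0.1]
204 [-0.2 22.3]
206 [-0.2 21.1]
208 [-0.2 19.9]
272 [ -0.2 -21.8]
274 [ -0.2 -23.2]
276 [ -0.2 -24.7]
283 [-23.7  -0.2]
285 [-22.5 
[... 205 characters left out ...]
7, 203), (128, 207), (129, 208), (130, 209), (131, 209), (191, 194), (192, 182), (193, 165), (194, 148), (195, 140), (196, 141), (197, 143), (198, 144), (199, 140), (200, 128), (201, 106), (202, 91), (203, 89), (204, 89), (205, 90), (206, 94), (207, 101), (208, 104), (209, 104), (210, 103), (211, 103), (212, 103), (213, 103), (214, 102), (269, 101), (270, 101), (271, 101), (272, 104), (273, 120), (274, 150), (275, 172), (276, 171), (277, 159), (278, 148), (279, 140), (280, 135), (281, 132), (282, 132), (283, 132), (284, 135), (285, 145), (286, 155), (287, 153), (288, 129), (289, 96), (290, 79), (291, 80), (292, 83), (293, 86), (294, 88), (295, 90), (296, 92), (297, 94), (298, 96), (299, 97)]
```

Blank and nest centres agree to about 0.2 mm, so I go straight down.

{"fn": "carry_out", "kwargs": {
  "commands": [
    [0,0,0.003,0,0,0],
    [0,0,0.006,0,0,0],
    [0,0,0.009,0,0,0],
    [0,0,0.01,0,0,0],
    [0,0,0.0105,0,0,0]
  ]
}}

```text
time: 8.2
tool_pos: [0.6667, -0.0725, 0.0246]
ee_rot: [3.141, 0.0, 1.34]
wrist_force: [-4.3, 0.5, 6.2]
width: 0.0444
finger_force: 30.0
```

```bash
python3 -c "
from h import *
go([.667,-.0725,.0235],down(1.34))"
```

```text
pose [ 0.6667 -0.0725  0.0246] [3.1415e+00 2.0000e-04 1.3398e+00] j [-0.193  0.443  1.296 -0.     1.402  0.038] F [-4.3  0.5  6.2] w 0.0444 t 8.2
shift [0.0001 0.0003 0.0011] turn [ 0.0001  0.0002 -0.0002]
```

{"fn": "carry_out", "kwargs": {
  "commands": [
    [0,0,0,0,0,0],
    [0,0,0,0,0,0],
    [0,0,0,0,0,0],
    [0,0,0,0,0,0],
    [0,0,0,0,0,0]
  ],
  "jaw": 0.65
}}

```text
time: 8.7
tool_pos: [0.6668, -0.0725, 0.0228]
ee_rot: [-3.141, 0.0, 1.34]
wrist_force: [0.1, -0.3, 1.0]
width: 0.0606
finger_force: 0.0
```

{"fn": "carry_out", "kwargs": {
  "commands": [
    [0,0,-0.01,0,0,0],
    [0,0,-0.03,0,0,0],
    [0,0,-0.05,0,0,0],
    [0,0,-0.07,0,0,0],
    [0,0,-0.08,0,0,0]
  ]
}}

```text
time: 9.2
tool_pos: [0.6681, -0.0728, 0.1064]
ee_rot: [3.137, -0.0, 1.34]
wrist_force: [-0.1, 1.1, -0.3]
width: 0.0613
finger_force: 0.0
```

{"fn": "carry_out", "kwargs": {
  "commands": [
    [0,0,-0.02,0,0,0],
    [0,0,-0.04,0,0,0],
    [0,0,-0.06,0,0,0],
    [0,0,-0.06,0,0,0],
    [0,0,-0.06,0,0,0]
  ]
}}

```text
time: 9.7
tool_pos: [0.6669, -0.0725, 0.163]
ee_rot: [3.141, 0.0, 1.34]
wrist_force: [0.9, -0.7, -0.6]
width: 0.0611
finger_force: 0.0
```

```bash
python3 n.py; python3 - <<'E'
from h import *
w=dict(np.load("w4.npz")); P=cloud(w,True); n=np.array([.668,-.0725]); yaw=-.231; ex=np.array([np.cos(yaw),np.sin(yaw)]); ey=np.array([-ex[1],ex[0]])
x=(P[...,:2]-n)@ex*1e3; y=(P[...,:2]-n)@ey*1e3; z=P[...,2]*1e3
b=(abs(x)<17)&(abs(y)<17)&(z<60); A=np.c_[x[b],y[b],np.ones(b.sum())]; c=np.linalg.lstsq(A,z[b],rcond=None)[0]; print("blank top",b.sum(),np.median(z[b]),"tilt",c.round(4))
p=(abs(x)<70)&(y>30)&(y<60); print("plate",np.median(z[p])); p=(abs(x)<70)&(abs(x)>32)&(abs(y)<18); print("plate2",np.median(z[p]))
cv2.imwrite("pics/w5.png",cv2.resize(w["img"][80:280,200:440,::-1],None,fx=3,fy=3,interpolation=2)[:600])
E
```

```text
std [0.0003 0.     0.0006 0.    ]
tcp fix [-1.4 -0.3] z 0.1623 yaw 1.3398
blank top 1052 29.588237171560117 tilt [-4.20000e-03  5.60000e-03  2.95886e+01]
plate 272.7797545860077
plate2 239.91370143067726
```

View pics/w5.png

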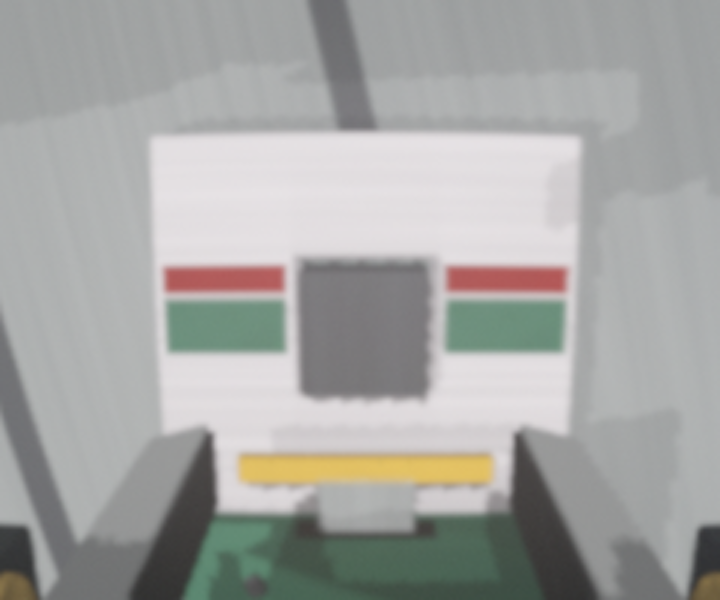

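The blank sits level and centred in the nest (crop (365,330)), with its top at 29.6 mm. The yellow bar is at (365,469), short of it. Next: key pose and wing angle from the top view.

```bash
cat > k.py <<'E'
from h import *
yf=-.231; Rf=Ro.from_euler('z',yf); nest=np.array([.668,-.0725,0])+Rf.apply([-.0009,-.0008,0]); F0=nest-Rf.apply([0,.062,0])
T=np.radians(35); Rk=Rf*Ro.from_euler('y',-T)   # z = key axis
K=F0+Rf.apply([-.033*np.sin(T),-.065,.085+.033*np.cos(T)])
def kR(phi): return Rk*Ro.from_euler('z',phi)*Ro.from_euler('x',np.pi)
def kP(off): return K+Rk.apply([0,0,off])    # TCP for grasp point at off above key_grip: off-.019
def wings(s,fish,box,zo=.013,pred=None):
    hsv=cv2.cvtColor(s["img"],cv2.COLOR_RGB2HSV).astype(int);H,S,V=[hsv[...,i] for i in range(3)]
    u0,v0,u1,v1=box; m=np.zeros((400,640),np.uint8); m[v0:v1,u0:u1]=((H>12)&(H<30)&(S>90)&(V>60))[v0:v1,u0:u1]
    k,l,st,ce=cv2.connectedComponentsWithStats(m); i=1+np.argmax(st[1:,4]); v,u=np.nonzero(l==i)
    c,d=ray(s,u,v,fish); nz=Rk.apply([0,0,1]); t=((kP(zo)-c)@nz)/(d@nz); Q=Rk.inv().apply(c+d*t[:,None]-K)[:,:2]
    mn,mx=Q.min(0),Q.max(0); q=Q-np.median(Q,0)*0-(mn+mx)/2; r=np.hypot(*q.T); a=np.arctan2(q[:,1],q[:,0]); kk=(r>.010)
    th=np.angle(np.sum(np.exp(4j*a[kk])))/4
    return st[i],ce[i].round(1),(mn*1e3).round(1),(mx*1e3).round(1),"theta deg mod 90",np.degrees(th).round(1)
E
python3 - <<'E'
from k import *
print("K",K.round(4),"F0",F0.round(4))
s=dict(np.load("top0.npz")); print(wings(s,False,(385,130,430,175)))
w=dict(np.load("w4.npz"))
p=onz(w,322.,236.3,.0395,True); print("bar y rel nest mm",(Rf.inv().apply(p-nest)*1e3).round(1))
from h import go
go(kP(.10-.019),kR(np.pi))
for d in(160,): print(kP(.1).round(3), kR(np.radians(d)).as_euler('xyz').round(3))
E
```

```text
K [ 0.6194 -0.1924  0.112 ] F0 [ 0.6527 -0.1334  0.    ]
(array([400, 147,  17,  18, 174], dtype=int32), array([407.9, 155.5]), array([-18.9, -21. ]), array([30.8, 22.9]), 'theta deg mod 90', np.float64(-14.6))
bar y rel nest mm [  0.3 -46.7  39.5]
pose [ 0.666  -0.0724  0.1611] [-3.1387e+00  2.0000e-04  1.3398e+00] j [-0.193  0.37   1.119 -0.     1.655  0.038] F [-0.5 -0.6 -1. ] w 0.0609 t 9.8
shift [-0.1275 -0.0644 -0.0171] turn [-0.4808 -0.4805 -1.5167]
[ 0.564 -0.179  0.194] [2.907 0.569 2.492]
```

```bash
python3 -c "
from k import *
t,w=go(kP(.10),kR(np.radians(165.4)))
print(np.linalg.norm(w))"
```

```text
pose [ 0.666  -0.0724  0.1611] [-3.1387e+00  2.0000e-04  1.3398e+00] j [-0.193  0.37   1.119 -0.     1.655  0.038] F [-0.5 -0.6 -1. ] w 0.0609 t 9.8
shift [-0.1275 -0.0753 -0.0326] turn [-0.5216 -0.4029 -1.2718]
1.432469781339688
```

{"fn": "carry_out", "kwargs": {
  "commands": [
    [-0.02,-0.01,-0.03,-0.052,-0.04,-0.127],
    [-0.05,-0.03,-0.035,-0.104,-0.08,-0.254],
    [-0.08,-0.045,-0.035,-0.156,-0.12,-0.381],
    [-0.105,-0.06,-0.033,-0.209,-0.161,-0.509],
    [-0.127,-0.075,-0.033,-0.261,-0.2,-0.636]
  ],
  "jaw": 0.74
}}

```text
time: 10.3
tool_pos: [0.5631, -0.1793, 0.1939]
ee_rot: [2.958, 0.267, 1.963]
wrist_force: [0.2, -0.7, 0.4]
width: 0.0693
finger_force: 0.0
```

```bash
python3 -c "
from k import *
t,w=go(kP(.10),kR(np.radians(165.4)))
print(np.linalg.norm(w))"
```

```text
pose [ 0.5631 -0.1793  0.1939] [2.9578 0.2671 1.9626] j [-0.367 -0.052  1.571 -0.065  1.306 -0.776] F [ 0.2 -0.7  0.4] w 0.0693 t 10.3
shift [-0.0002  0.0005  0.0001] turn [-0.2579 -0.2009 -0.6307]
0.7104087224017632
```

{"fn": "carry_out", "kwargs": {
  "commands": [
    [0,0,0,-0.052,-0.04,-0.127],
    [0,0,0,-0.104,-0.08,-0.254],
    [0,0,0,-0.156,-0.12,-0.381],
    [0,0,0,-0.207,-0.161,-0.509],
    [0,0,0,-0.258,-0.201,-0.631]
  ]
}}

```text
time: 10.8
tool_pos: [0.5638, -0.1782, 0.194]
ee_rot: [2.966, 0.589, 2.602]
wrist_force: [-0.1, 0.8, 0.3]
width: 0.0695
finger_force: 0.0
```

{"fn": "carry_out", "kwargs": {
  "commands": [
    [0,0,0,0,0,0],
    [0,0,0,0,0,0],
    [0,0,0,0,0,0],
    [0,0,0,0,0,0],
    [0,0,0,0,0,0]
  ]
}}

```text
time: 11.3
tool_pos: [0.5653, -0.1788, 0.1962]
ee_rot: [2.964, 0.589, 2.596]
wrist_force: [-0.2, 0.5, 0.7]
width: 0.0696
finger_force: 0.0
```

```bash
python3 - <<'E'
from k import *; from bench import *
w=snapshot("wrist"); np.savez("w6.npz",**w); cv2.imwrite("pics/w6.png",w["img"][:,:,::-1])
go(kP(.10),kR(np.radians(165.4)))
X=w["R"]@kP(.013)+w["t"]; th=np.arctan2(np.hypot(X[0],X[1]),X[2]); a=np.arctan2(X[1],X[0]); print(w["cx"]+w["fx"]*th*np.cos(a),w["cy"]+w["fx"]*th*np.sin(a))
E
```

```text
pose [ 0.5652 -0.1787  0.1962] [2.9641 0.5889 2.5962] j [-0.489 -0.25   1.828  0.177  0.974 -1.623] F [0.  0.1 0.3] w 0.0694 t 11.35
shift [ 0.0022 -0.0015  0.001 ] turn [-0.0009  0.0014 -0.0053]
319.15199174136836 197.91621592169156
```

View pics/w6.png

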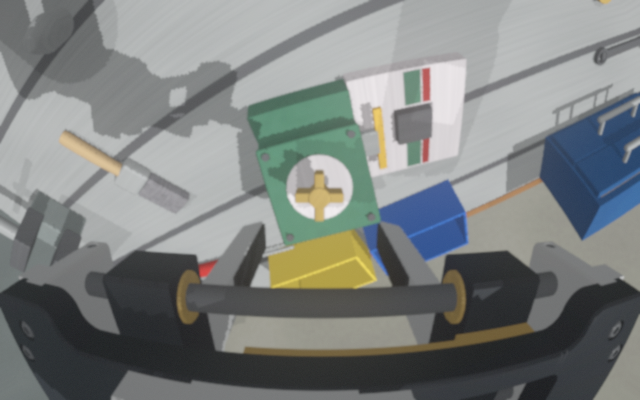

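The key is at (319,195), its wings nearly square to the image axes as predicted. The bar is at (380,138) and the blank at (412,124), in the nest.

```bash
python3 - <<'E'
from k import *
w=dict(np.load("w6.npz"))
for z in(.013,0): print(wings(w,True,(285,160,355,230),z))
E
```

```text
(array([296, 172,  46,  49, 874], dtype=int32), array([318.7, 195.5]), array([-23. , -20.2]), array([20.4, 19.9]), 'theta deg mod 90', np.float64(-14.9))
(array([296, 172,  46,  49, 874], dtype=int32), array([318.7, 195.5]), array([-21. , -22.1]), array([24.5, 19.9]), 'theta deg mod 90', np.float64(-14.9))
```

{"fn": "carry_out", "kwargs": {
  "commands": [
    [0.001,-0.001,0.03,0,0,0],
    [0.002,-0.0015,0.06,0,0,0],
    [0.002,-0.0015,0.09,0,0,0],
    [0.002,-0.0015,0.11,0,0,0],
    [0.002,-0.0015,0.119,0,0,0]
  ]
}}

```text
time: 11.85
tool_pos: [0.629, -0.1947, 0.0943]
ee_rot: [2.965, 0.585, 2.597]
wrist_force: [0.1, 1.5, 0.2]
width: 0.0695
finger_force: 0.0
```

{"fn": "carry_out", "kwargs": {
  "commands": [
    [0,0,0,0,0,0],
    [0,0,0,0,0,0],
    [0,0,0,0,0,0],
    [0,0,0,0,0,0],
    [0,0,0,0,0,0]
  ]
}}

```text
time: 12.35
tool_pos: [0.6294, -0.1954, 0.0985]
ee_rot: [2.964, 0.591, 2.596]
wrist_force: [0.8, -0.1, -0.0]
width: 0.0695
finger_force: 0.0
```

```bash
python3 -c "
from k import *
go(kP(-.019),kR(np.radians(165.1)))"
```

```text
pose [ 0.6294 -0.1954  0.0985] [2.9641 0.5906 2.5958] j [-0.455 -0.017  1.827  0.188  0.738 -1.635] F [ 0.8 -0.1 -0. ] w 0.0695 t 12.35
shift [0.0009 0.0005 0.0019] turn [-0.001   0.0032  0.    ]
```

{"fn": "carry_out", "kwargs": {
  "commands": [
    [0.001,0.0005,0.001,0,0,0],
    [0.001,0.0005,0.001,0,0,0],
    [0.001,0.0005,0.001,0,0,0],
    [0.001,0.0005,0.001,0,0,0],
    [0.001,0.0005,0.001,0,0,0]
  ],
  "jaw": 0.3
}}

```text
time: 12.85
tool_pos: [0.6291, -0.1947, 0.0958]
ee_rot: [2.965, 0.589, 2.596]
wrist_force: [-1.9, -0.5, 0.1]
width: 0.0437
finger_force: 30.0
```

{"fn": "carry_out", "kwargs": {
  "commands": [
    [0,0,0,0,0,0.1],
    [0,0,0,0,0,0.22],
    [0,0,0,0,0,0.34],
    [0,0,0,0,0,0.46],
    [0,0,0,0,0,0.58]
  ]
}}

```text
time: 13.35
tool_pos: [0.6296, -0.1941, 0.0961]
ee_rot: [2.658, 0.392, 1.967]
wrist_force: [1.3, 1.5, 0.9]
width: 0.0438
finger_force: 30.0
```

```bash
cat > bar.py <<'E'
from k import *; from bench import *
def bar(w,fish,dbg=False):
    "keeper y from nest by yellow mask inside predicted strip, z .0395"
    hsv=cv2.cvtColor(w["img"],cv2.COLOR_RGB2HSV).astype(int);H,S,V=[hsv[...,i] for i in range(3)]
    v,u=np.nonzero((H>15)&(H<33)&(S>90)&(V>60)); P=Rf.inv().apply(onz(w,u,v,.0395,fish)-nest)*1e3
    k=(abs(P[:,0])<48)&(P[:,1]>-56)&(P[:,1]<25); P=P[k]; y=P[:,1]
    return k.sum(),(np.percentile(P,[2,50,98],axis=0)).round(1).tolist(),"mean y",y.mean().round(1)
for n,f in(("wrist",True),("top",False),("scene",False)): print(n,bar(snapshot(n),f))
for n in("top0","scene0"): print(n,bar(dict(np.load(n+".npz")),False))
go(kP(-.019),kR(np.radians(165.1-180)))
E
python3 bar.py
```

```text
wrist (np.int64(1080), [[-44.7, -47.8, 39.5], [-11.4, -43.2, 39.5], [41.2, -39.0, 39.5]], 'mean y', np.float64(-43.2))
top (np.int64(119), [[-42.8, -47.5, 39.5], [-0.5, -42.4, 39.5], [44.1, -37.8, 39.5]], 'mean y', np.float64(-42.4))
scene (np.int64(101), [[-42.6, -48.1, 39.5], [2.4, -42.4, 39.5], [45.0, -36.9, 39.5]], 'mean y', np.float64(-42.4))
top0 (np.int64(115), [[-42.9, -52.1, 39.5], [-1.1, -46.9, 39.5], [43.5, -43.0, 39.5]], 'mean y', np.float64(-47.3))
scene0 (np.int64(98), [[-41.4, -52.5, 39.5], [6.2, -46.9, 39.5], [44.1, -41.6, 39.5]], 'mean y', np.float64(-46.9))
pose [ 0.6296 -0.1942  0.0961] [2.6606 0.395  1.974 ] j [-0.453 -0.014  1.829  0.189  0.735 -1.055] F [0.6 1.3 0.2] w 0.0437 t 13.5
shift [-0.0009  0.0002  0.0001] turn [ 2.3000e-03 -3.0000e-04  2.5634e+00]
```

{"fn": "carry_out", "kwargs": {
  "commands": [
    [0,0,0,0,0,0.14],
    [0,0,0,0,0,0.28],
    [0,0,0,0,0,0.42],
    [0,0,0,0,0,0.56],
    [0,0,0,0,0,0.7]
  ]
}}

```text
time: 14.0
tool_pos: [0.6303, -0.194, 0.0966]
ee_rot: [2.528, 0.016, 1.362]
wrist_force: [5.7, 1.8, -1.3]
width: 0.0436
finger_force: 30.0
```

{"fn": "carry_out", "kwargs": {
  "commands": [
    [0,0,0,0,0,0.14],
    [0,0,0,0,0,0.28],
    [0,0,0,0,0,0.42],
    [0,0,0,0,0,0.56],
    [0,0,0,0,0,0.7]
  ]
}}

```text
time: 14.5
tool_pos: [0.631, -0.1945, 0.0972]
ee_rot: [2.636, -0.368, 0.763]
wrist_force: [8.6, 0.3, -2.1]
width: 0.0442
finger_force: 30.0
```

```bash
python3 bar.py|grep -v 0\ \(
```

```text
wrist (np.int64(1240), [[-42.3, -36.6, 39.5], [-5.0, -31.4, 39.5], [42.2, -26.5, 39.5]], 'mean y', np.float64(-31.5))
top (np.int64(123), [[-42.8, -36.5, 39.5], [1.5, -31.4, 39.5], [44.1, -26.2, 39.5]], 'mean y', np.float64(-31.2))
scene (np.int64(102), [[-42.0, -37.1, 39.5], [3.8, -31.1, 39.5], [45.9, -25.5, 39.5]], 'mean y', np.float64(-31.2))
pose [ 0.631  -0.1944  0.0972] [ 2.6342 -0.3654  0.7674] j [-0.452 -0.013  1.827  0.19   0.732  0.345] F [ 8.3  0.7 -2. ] w 0.0439 t 14.65
shift [-0.0011 -0.0005  0.0001] turn [ 0.0024 -0.0047  1.1629]
```

{"fn": "carry_out", "kwargs": {
  "commands": [
    [0,0,0,0,0,0.14],
    [0,0,0,0,0,0.28],
    [0,0,0,0,0,0.42],
    [0,0,0,0,0,0.56],
    [0,0,0,0,0,0.7]
  ]
}}

```text
time: 15.15
tool_pos: [0.6312, -0.1953, 0.0975]
ee_rot: [3.0, -0.603, 0.011]
wrist_force: [8.8, -2.5, -2.9]
width: 0.0437
finger_force: 30.0
```

{"fn": "carry_out", "kwargs": {
  "commands": [
    [0,0,0,0,0,0.14],
    [0,0,0,0,0,0.28],
    [0,0,0,0,0,0.42],
    [0,0,0,0,0,0.56],
    [0,0,0,0,0,0.7]
  ]
}}

```text
time: 15.65
tool_pos: [0.6309, -0.1963, 0.0974]
ee_rot: [-2.816, -0.534, -0.823]
wrist_force: [6.0, -4.4, -3.8]
width: 0.0433
finger_force: 30.0
```

```bash
python3 bar.py|grep -v 0\ \(
```

```text
wrist (np.int64(777), [[-47.1, -33.0, 39.5], [-12.2, -15.1, 39.5], [43.5, 22.5, 39.5]], 'mean y', np.float64(-11.9))
top (np.int64(129), [[-42.7, -25.5, 39.5], [-1.1, -19.7, 39.5], [44.1, -14.6, 39.5]], 'mean y', np.float64(-19.9))
scene (np.int64(113), [[-42.8, -25.7, 39.5], [3.9, -19.5, 39.5], [43.1, -12.6, 39.5]], 'mean y', np.float64(-19.4))
pose [ 0.6309 -0.1963  0.0974] [-2.8188 -0.5353 -0.8179] j [-0.454 -0.013  1.827  0.187  0.73   1.745] F [ 6.1 -4.5 -3.3] w 0.0438 t 15.8
shift [-0.0019 -0.0003  0.0001] turn [ 0.0013 -0.007  -0.2364]
```

{"fn": "carry_out", "kwargs": {
  "commands": [
    [0,0,0,0,0,0],
    [0,0,0,0,0,0],
    [0,0,0,0,0,0],
    [0,0,0,0,0,0],
    [0,0,0,0,0,0]
  ],
  "jaw": 0.74
}}

```text
time: 16.3
tool_pos: [0.6291, -0.1944, 0.0959]
ee_rot: [-2.819, -0.529, -0.818]
wrist_force: [-0.2, -0.2, 0.1]
width: 0.0692
finger_force: 0.0
```

```bash
python3 bar.py|grep -v 0\ \(
```

```text
wrist (np.int64(562), [[-43.4, -26.8, 39.5], [21.8, -18.9, 39.5], [43.3, 24.3, 39.5]], 'mean y', np.float64(-9.2))
top (np.int64(130), [[-42.7, -25.5, 39.5], [-0.1, -19.8, 39.5], [44.0, -14.6, 39.5]], 'mean y', np.float64(-19.9))
scene (np.int64(115), [[-42.8, -25.7, 39.5], [3.9, -19.6, 39.5], [43.4, -12.8, 39.5]], 'mean y', np.float64(-19.5))
pose [ 0.6292 -0.1945  0.0959] [-2.8191 -0.5295 -0.818 ] j [-0.453 -0.014  1.829  0.188  0.735  1.747] F [0.5 0.6 0.2] w 0.0695 t 16.45
shift [ 0.001  -0.0004  0.0001] turn [ 0.0009 -0.0015 -0.2383]
```

```bash
python3 -c "
from k import *
go([.63,-.1954,.0966],kR(np.radians(0)))"
```

```text
pose [ 0.6292 -0.1945  0.0959] [-2.8191 -0.5295 -0.818 ] j [-0.453 -0.014  1.829  0.188  0.735  1.747] F [0.5 0.6 0.2] w 0.0695 t 16.45
shift [0.0014 0.     0.    ] turn [ 0.0011 -0.0014 -0.4984]
```

{"fn": "carry_out", "kwargs": {
  "commands": [
    [0.0014,0,0,0,0,-0.14],
    [0.0014,0,0,0,0,-0.28],
    [0.0014,0,0,0,0,-0.42],
    [0.0014,0,0,0,0,-0.56],
    [0.0014,0,0,0,0,-0.7]
  ]
}}

```text
time: 16.95
tool_pos: [0.6301, -0.1954, 0.0966]
ee_rot: [2.997, -0.597, 0.021]
wrist_force: [-0.6, -0.2, -0.0]
width: 0.0696
finger_force: 0.0
```

{"fn": "carry_out", "kwargs": {
  "commands": [
    [0,0,0,0,0,-0.14],
    [0,0,0,0,0,-0.28],
    [0,0,0,0,0,-0.42],
    [0,0,0,0,0,-0.56],
    [0,0,0,0,0,-0.7]
  ]
}}

```text
time: 17.45
tool_pos: [0.63, -0.1954, 0.0967]
ee_rot: [2.636, -0.361, 0.77]
wrist_force: [-0.1, 0.2, 0.5]
width: 0.0691
finger_force: 0.0
```

{"fn": "carry_out", "kwargs": {
  "commands": [
    [0,0,0,0,0,-0.14],
    [0,0,0,0,0,-0.28],
    [0,0,0,0,0,-0.42],
    [0,0,0,0,0,-0.56],
    [0,0,0,0,0,-0.7]
  ]
}}

```text
time: 17.95
tool_pos: [0.63, -0.1954, 0.0966]
ee_rot: [2.53, 0.022, 1.369]
wrist_force: [0.1, -0.1, -0.1]
width: 0.0693
finger_force: 0.0
```

{"fn": "carry_out", "kwargs": {
  "commands": [
    [0,0,0,0,0,-0.14],
    [0,0,0,0,0,-0.28],
    [0,0,0,0,0,-0.42],
    [0,0,0,0,0,-0.56],
    [0,0,0,0,0,-0.7]
  ]
}}

```text
time: 18.45
tool_pos: [0.63, -0.1954, 0.0966]
ee_rot: [2.663, 0.397, 1.978]
wrist_force: [0.7, -0.7, 0.1]
width: 0.0696
finger_force: 0.0
```

{"fn": "carry_out", "kwargs": {
  "commands": [
    [0,0,0,0,0,-0.14],
    [0,0,0,0,0,-0.28],
    [0,0,0,0,0,-0.34],
    [0,0,0,0,0,-0.342],
    [0,0,0,0,0,-0.342]
  ]
}}

```text
time: 18.95
tool_pos: [0.6301, -0.1954, 0.0967]
ee_rot: [2.818, 0.529, 2.322]
wrist_force: [-1.2, 0.5, -0.7]
width: 0.0698
finger_force: 0.0
```

```bash
python3 bar.py|grep -v 0\ \(; python3 -c "
from k import *
go([.63,-.1954,.0966],kR(np.radians(0)))"
```

```text
wrist (np.int64(1032), [[-45.9, -26.9, 39.5], [-15.7, -20.9, 39.5], [40.5, -16.3, 39.5]], 'mean y', np.float64(-21.1))
top (np.int64(131), [[-42.7, -25.5, 39.5], [0.2, -19.7, 39.5], [44.0, -14.5, 39.5]], 'mean y', np.float64(-19.8))
scene (np.int64(116), [[-42.7, -25.7, 39.5], [4.2, -19.5, 39.5], [43.4, -12.6, 39.5]], 'mean y', np.float64(-19.5))
pose [ 0.6301 -0.1954  0.0967] [2.8187 0.5294 2.3231] j [-0.454 -0.012  1.826  0.188  0.736 -1.395] F [-0.1  0.  -0.1] w 0.0696 t 19.1
shift [0.0005 0.0003 0.0001] turn [2.3000e-03 1.3000e-03 2.9028e+00]
pose [ 0.6301 -0.1954  0.0967] [2.8187 0.5294 2.3231] j [-0.454 -0.012  1.826  0.188  0.736 -1.395] F [-0.1  0.  -0.1] w 0.0696 t 19.1
shift [ 0.0001 -0.0001  0.    ] turn [2.0000e-03 1.5000e-03 2.6427e+00]
```

Grip again and turn about 2.1 rad, then measure before the last bit.

{"fn": "carry_out", "kwargs": {
  "commands": [
    [0,0,0,0,0,0],
    [0,0,0,0,0,0],
    [0,0,0,0,0,0],
    [0,0,0,0,0,0],
    [0,0,0,0,0,0]
  ],
  "jaw": 0.3
}}

```text
time: 19.6
tool_pos: [0.6301, -0.1954, 0.0967]
ee_rot: [2.819, 0.53, 2.324]
wrist_force: [0.1, -0.1, 0.2]
width: 0.0437
finger_force: 30.0
```

{"fn": "carry_out", "kwargs": {
  "commands": [
    [0,0,0,0,0,0.14],
    [0,0,0,0,0,0.28],
    [0,0,0,0,0,0.42],
    [0,0,0,0,0,0.56],
    [0,0,0,0,0,0.7]
  ]
}}

```text
time: 20.1
tool_pos: [0.6301, -0.1954, 0.0967]
ee_rot: [2.562, 0.209, 1.644]
wrist_force: [0.3, -0.5, -0.5]
width: 0.0434
finger_force: 30.0
```

{"fn": "carry_out", "kwargs": {
  "commands": [
    [0,0,0,0,0,0.14],
    [0,0,0,0,0,0.28],
    [0,0,0,0,0,0.42],
    [0,0,0,0,0,0.56],
    [0,0,0,0,0,0.7]
  ]
}}

```text
time: 20.6
tool_pos: [0.6301, -0.1954, 0.0966]
ee_rot: [2.556, -0.188, 1.063]
wrist_force: [1.0, 0.1, 0.7]
width: 0.0442
finger_force: 30.0
```

{"fn": "carry_out", "kwargs": {
  "commands": [
    [0,0,0,0,0,0.14],
    [0,0,0,0,0,0.28],
    [0,0,0,0,0,0.42],
    [0,0,0,0,0,0.56],
    [0,0,0,0,0,0.7]
  ]
}}

```text
time: 21.1
tool_pos: [0.6301, -0.1954, 0.0966]
ee_rot: [2.795, -0.515, 0.399]
wrist_force: [-0.8, -0.8, 0.2]
width: 0.0439
finger_force: 30.0
```

```bash
python3 bar.py|grep -v 0\ \(
```

```text
wrist (np.int64(1144), [[-42.7, -9.4, 39.5], [-2.8, -3.7, 39.5], [43.8, 1.0, 39.5]], 'mean y', np.float64(-3.8))
top (np.int64(134), [[-43.3, -8.3, 39.5], [-0.4, -2.9, 39.5], [44.2, 2.3, 39.5]], 'mean y', np.float64(-2.8))
scene (np.int64(130), [[-43.6, -9.8, 39.5], [5.3, -2.6, 39.5], [45.8, 4.0, 39.5]], 'mean y', np.float64(-2.7))
pose [ 0.6301 -0.1954  0.0966] [ 2.7912 -0.5125  0.4073] j [-0.454 -0.012  1.826  0.188  0.736  0.701] F [ 0.7 -0.1  0.2] w 0.0437 t 21.25
shift [ 0.0001 -0.0005  0.0001] turn [ 1.50e-03 -8.00e-04  8.06e-01]
```

{"fn": "carry_out", "kwargs": {
  "commands": [
    [0,0,0,0,0,0.1],
    [0,0,0,0,0,0.2],
    [0,0,0,0,0,0.3],
    [0,0,0,0,0,0.38],
    [0,0,0,0,0,0.38]
  ]
}}

```text
time: 21.75
tool_pos: [0.6301, -0.1954, 0.0967]
ee_rot: [3.025, -0.602, -0.029]
wrist_force: [0.2, -0.1, -0.1]
width: 0.0441
finger_force: 30.0
```

{"fn": "carry_out", "kwargs": {
  "commands": [
    [0,0,0,0,0,0],
    [0,0,0,0,0,0],
    [0,0,0,0,0,0],
    [0,0,0,0,0,0],
    [0,0,0,0,0,0]
  ],
  "jaw": 0.74
}}

```text
time: 22.25
tool_pos: [0.6301, -0.1954, 0.0966]
ee_rot: [3.026, -0.602, -0.032]
wrist_force: [-0.3, -0.8, 0.6]
width: 0.0694
finger_force: 0.0
```

{"fn": "carry_out", "kwargs": {
  "commands": [
    [0,0,-0.02,0,0,0],
    [0,0,-0.05,0,0,0],
    [0,0,-0.08,0,0,0],
    [0,0,-0.11,0,0,0],
    [0,0,-0.14,0,0,0]
  ]
}}

```text
time: 22.75
tool_pos: [0.551, -0.1765, 0.2122]
ee_rot: [3.026, -0.602, -0.032]
wrist_force: [0.2, 0.6, -0.5]
width: 0.0695
finger_force: 0.0
```

{"fn": "carry_out", "kwargs": {
  "commands": [
    [0,0,0,0,0,0],
    [0,0,0,0,0,0],
    [0,0,0,0,0,0],
    [0,0,0,0,0,0],
    [0,0,0,0,0,0]
  ]
}}

```text
time: 23.25
tool_pos: [0.5517, -0.1766, 0.2092]
ee_rot: [3.028, -0.6, -0.033]
wrist_force: [0.4, -0.1, -0.0]
width: 0.0695
finger_force: 0.0
```

```bash
python3 bar.py|grep -v 0\ \(; python3 - <<'E'
from bench import *; import cv2
a=snapshot("wrist")["img"]; b=snapshot("top")["img"][100:200,320:450]
import numpy as np; o=np.zeros((580,640,3),np.uint8); o[:400]=a; o[400:580,:234]=cv2.resize(b,(234,180),interpolation=2)
cv2.imwrite("pics/f.png",o[:,:,::-1])
E
```

```text
wrist (np.int64(465), [[-43.8, -6.7, 39.5], [-6.5, -1.1, 39.5], [42.4, 3.8, 39.5]], 'mean y', np.float64(-1.2))
top (np.int64(136), [[-43.3, -5.4, 39.5], [-0.1, 0.3, 39.5], [44.0, 5.5, 39.5]], 'mean y', np.float64(0.3))
scene (np.int64(124), [[-44.3, -6.2, 39.5], [4.1, 0.6, 39.5], [45.8, 6.7, 39.5]], 'mean y', np.float64(0.5))
pose [ 0.5518 -0.1767  0.2103] [ 3.0273 -0.6012 -0.0326] j [-0.501 -0.288  1.829  0.18   1.015  1.089] F [ 1.  -0.2  0.6] w 0.0693 t 23.4
shift [ 0.0005 -0.0003  0.1393] turn [1.100e-03 2.000e-04 4.233e-01]
```

View pics/f.png

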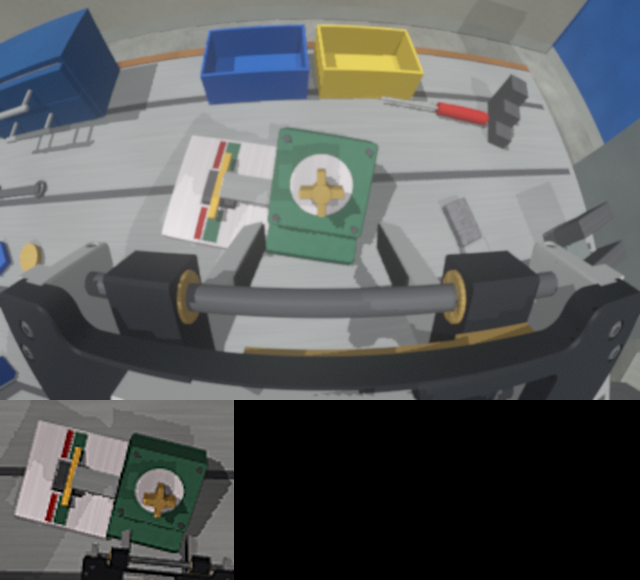

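The yellow bar at (222,185) lies across the blank within the green mark, measuring −1.2 to +0.5 mm off centre in the three views. The gripper is clear of everything, so I hand the job in.

```bash
python3 -c "
from bench import *
print(close_job())"
```

```text
the job is handed in; nothing more can be done
None
```

The square blank is home in the nest, the keeper bar is within about 1.2 mm of the green mark's centre by the three camera views, the gripper is clear, and the job is handed in at about 23 s; no verdict came back.

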